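Seat the weighing cup, tare the balance, add the fitting

ROBOT

A 6-joint arm with a two-finger parallel gripper is mounted at the origin on the work surface. World frame = base frame: x ahead of the robot, y to its left, z up, the work surface at z = 0. Lengths are in m, angles in rad, forces in N, time in s.
With the tool pointing down it reaches from about 0.35 to 0.725 m from the base axis. Payload 4.3 kg.
Tool frame: the origin (TCP) lies at the very end of the fingers, on their centre line; the grasp point (between the pads) lies ctrl.pinch_z behind it (ctrl.pinch_z is the distance from the TCP to the grasp point, in m); z points along the fingers, y is the direction in which the jaws open and shut (so a half turn about z gives the same grasp; the last joint's range is limited). The gripper opens to 85 mm and grips with 20 to 120 N. Pads are 22 mm wide; open, the fingers measure 114 mm over their backs; the gripper's body (76 mm by 85 mm) begins 54 mm behind the grasp point. The pads swing forward as they close: fully open they stand 13 mm farther back than shut.
Start: joints at [-1.391, 0.377, 0.081, 1.274, 0, 1.46], TCP at [0.164, -0.551, 0.194] pointing down, gripper open.
Joint ranges: [-2.72, 2.72], [-0.84, 1.66], [-1.02, 1.22], [-1.77, 2.12], [-1.37, 1.28], [-3.14, 3.14]. Speed limits (rad/s): [2.57, 2.57, 3.14, 3.14, 3.14, 3.14].

INTERFACE

Orientations are given as a rotation vector (axis times angle).
In Python, from rig import ctrl gives the robot as it stands. Calls block until the motion is done:
- ctrl.reach(position, orientation): joint-space move of the TCP to a pose.
- ctrl.move_straight(position, frame=None, v=0.15): straight line of the TCP; frame=None keeps the orientation; v is the mean speed in m/s.
- ctrl.set_joints(angles): joint-space move.
- ctrl.move_gripper(opening, effort=None): opening from 0.0 (shut) to 1.0 (fully open); effort is the grip in N (None keeps the last); returns when the fingers have stopped.
- ctrl.pause(seconds).
- ctrl.inverse_kinematics(position, orientation): joint angles nearest the present ones, or None.
- ctrl.get_obs(): the state.
- ctrl.snapshot(name): name is "scene" or "side" or "wrist"; returns a dict with "frame" (384x512x3 uint8, red, green, blue), "fx", "fy", "cx", "cy" (pixels), "position" and "orientation" of the camera in the world. Camera axes: x right, y down, z forward; pixel columns grow to the right and rows downward; lengths in m; the calibration is good to about 2 mm. A picture is of the moment at which its call begins. There is no depth.
A pose or a line that the arm cannot do raises ctrl.IKError and nothing moves.
- ctrl.job_done(): hands the job in, once; it reports no verdict.
The state is a dict: "time": time; "joints": joint angles; "joint_vel": joint speeds; "joint_torque": joint torques, N m; "tcp_pos": TCP position; "orientation": TCP orientation; "ft_force": force on the tool from outside, world axes, zero at the start; "wrist_torque": the same for the moment, N m; "opening": opening from 0.0 (shut) to 1.0 (fully open).
Only numpy, scipy, OpenCV 4.12 (cv2) and the standard library are available. Lean on these libraries where they do the work, as an engineer would, in place of code of your own. Each camera call takes 0.05 s, during which the arm holds its last target.

TASK

Put the empty weighing cup on the balance pan and turn it gently until its slotted foot drops over the pan's key bar and it sits fully home; let go and press the tare key well down. Then set the steel fitting in the cup, gently and without dropping it, leave the tare key alone from then on, and let go. The balance is delicate, so press lightly throughout, and leave the other things on the bench where they are.

Things in the scene. Friction and masses are not known exactly. Their poses are not given: they have to be found in the camera images.
- balance: White low bench balance, 270 (its x) by 190 (its y) mm, deck 48 mm high, fixed to the bench. Origin: centre of its underside; its front (-x side) with the dark blank display and the tare key faces the robot. Its round pan is 55 mm towards +x from the centre. Overload limit: more than 20 N on the balance from the cup, or 25 N from the robot (the tare key included), spoils it.
- pan_centre (a point): Centre of the round steel pan's top face (92 mm across, about 66 mm above the bench unloaded). Follows the pan down but does NOT turn with it: its axes are the balance's, z up. The pan rests on a spring of 2 N per mm and bottoms out 6 mm down. It takes 0.2 Nm to turn it, so it keeps its angle under light rubbing.
- key_bar (a point): Middle of the top of the straight key bar across the pan's centre, 42 mm long, 8 mm wide, 5 mm high. Bar and pan are set at any angle up to 0.75 rad (43 deg) either way of the balance's x axis. That angle is NOT reported: this point's axes are the balance's, not the bar's.
- cup: Loose round aluminium weighing cup, open on top, 56 mm outside, 50 mm inside diameter, 36 mm high, about 110 g, inner floor 10 mm above the underside. Origin: centre of the underside, z up. A small spout at the rim (13 mm wide, sticking out 10 mm) points along +x.
- cup_slot (a point): Centre of the mouth of the slot in the cup's underside (axes of the cup): 10.5 mm wide, 45 mm long, 6 mm deep, running along the cup's x, in line with the spout. It drops over the key bar, either way round, when lined up within about 0.07 rad and 1 mm. Until then the foot rides on the bar, 5 mm too high; fully home the underside lies on the pan.
- tare_top (a point): Centre of the top of the tare key: round, raised, 28 mm across, at the front right of the balance deck; pressed straight down.
- tare (a joint): Travel of the tare key in m: 0 up, 0.008 against its hard stop; it counts as pressed from 0.0045, well before the stop. It springs back; it starts to move at 2.4 N, takes 5.6 N at 0.0045 and 8 N at the stop.
- fitting: Loose steel tube fitting standing upright on the bench, 60 mm high, about 100 g: a six-sided base 24 mm wide over the corners and 22 mm high, and a round stem 16 mm in diameter above it. Origin: centre of the underside, z up. One of three small things to the robot's right, in any of their places.
- collar: Bystander: flat steel ring 42 mm in diameter, 18 mm high. Origin: centre of the underside.
- vial: Bystander: small amber capped jar 28 mm in diameter, 48 mm high. Origin: centre of the underside.
- tip_rack: Bystander: clear and orange pipette-tip box, 115 x 80 x 56 mm, left of the balance. Origin: centre of the underside.
Things that resemble listed ones, but are neither listed nor needed, are in the scene too. Several things look just like the cup: the one meant starts farthest to the robot's right.

How it is judged:
By the outcome, as a careful person would: the job done as asked, in the order asked, and still so for the second after the job is handed in, with the robot touching nothing.
It also fails if it takes over 72 s, if anything falls off the work surface, if the arm or the gripper's body presses on something with over 40 N, if the wrist force passes 120 N, or if a joint passes its speed limit or range.

## Working session

There is one attempt and no reset: what is moved stays moved. The work goes in short steps, each a Python script; the robot and the scene stay as the last script left them, time stands still between calls to the robot, and variables do not carry over. Pictures are saved under pics/ and viewed, and the job is handed in when it is done.

```bash
ls; mkdir -p pics; cat > h.py <<'E'
import numpy as np, cv2, json, pickle
from scipy.spatial.transform import Rotation as R
from rig import ctrl
def snap(n,fn):
    s=ctrl.snapshot(n); pickle.dump(s,open(f'pics/{fn}.pkl','wb')); cv2.imwrite(f'pics/{fn}.png',s['frame'][:,:,::-1]); return s
def load(fn): return pickle.load(open(f'pics/{fn}.pkl','rb'))
def rot(s):
    o=np.array(s['orientation']); return R.from_rotvec(o).as_matrix() if o.size==3 else o.reshape(3,3)
def ray(s,u,v):
    d=rot(s)@np.array([(u-s['cx'])/s['fx'],(v-s['cy'])/s['fy'],1]); return np.array(s['position']),d/np.linalg.norm(d)
def atz(s,u,v,z):
    p,d=ray(s,u,v); return p+d*(z-p[2])/d[2]
def tri(l):
    A=np.zeros((3,3));b=np.zeros(3)
    for s,u,v in l:
        p,d=ray(s,u,v);M=np.eye(3)-np.outer(d,d);A+=M;b+=M@p
    x=np.linalg.solve(A,b); return x,[np.linalg.norm((np.eye(3)-np.outer(d,d))@(x-p)) for p,d in [ray(*q) for q in l]]
def proj(s,X):
    c=rot(s).T@(np.array(X)-s['position']); return s['fx']*c[0]/c[2]+s['cx'],s['fy']*c[1]/c[2]+s['cy']
def crop(fn,u0,v0,u1,v1,k,out):
    s=load(fn)['frame'][v0:v1,u0:u1,::-1]; cv2.imwrite(f'pics/{out}.png',cv2.resize(s,None,fx=k,fy=k,interpolation=cv2.INTER_CUBIC))
def down(yaw): # tool z down, tool y at angle yaw (jaw direction) in the world
    y=np.array([np.cos(yaw),np.sin(yaw),0]);z=np.array([0,0,-1.]);x=np.cross(y,z)
    return R.from_matrix(np.c_[x,y,z]).as_rotvec()
E
python3 - <<'E'
from h import *
np.set_printoptions(precision=4,suppress=True)
for n in ('scene','side','wrist'):
    s=snap(n,n+'0'); print(n,s['position'],s['orientation'],s['fx'])
o=ctrl.get_obs();print(o);print(ctrl.pinch_z)
E
```

```text
pics
scene [1.0482 0.5347 1.0289] [-1.1173 -2.5246  0.8719] 453.8778529088661
side [ 0.444  -0.7769  0.791 ] [-2.2968  0.1365 -0.037 ] 456.6553204254402
wrist [ 0.2363 -0.5294  0.3731] [ 2.3196 -1.7296 -0.2607] 282.44688362145064
{'time': 0.15, 'joints': array([-1.3913,  0.3779,  0.08  ,  1.2744,  0.    ,  1.4605]), 'joint_vel': array([ 0.0014, -0.0042,  0.0036, -0.0015, -0.0012,  0.0004]), 'joint_torque': array([  0.0015, -46.4037,  27.0169,   0.0139,  -0.    ,  -0.    ]), 'tcp_pos': array([ 0.1642, -0.5505,  0.1928]), 'orientation': array([-3.1072, -0.4534,  0.0001]), 'ft_force': array([-0.2256,  0.219 , -0.2764]), 'wrist_torque': array([-0.0297, -0.0261, -0.0138]), 'opening': 1.0056814858839946}
0.0187
```

View pics/scene0.png

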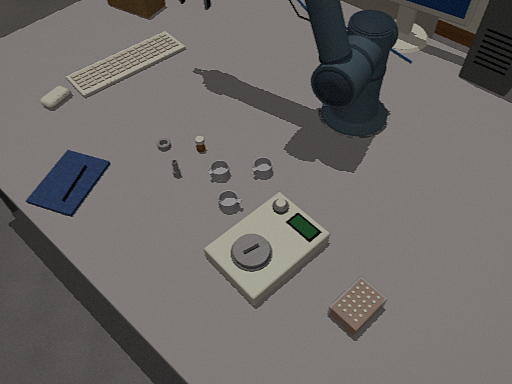

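View pics/side0.png

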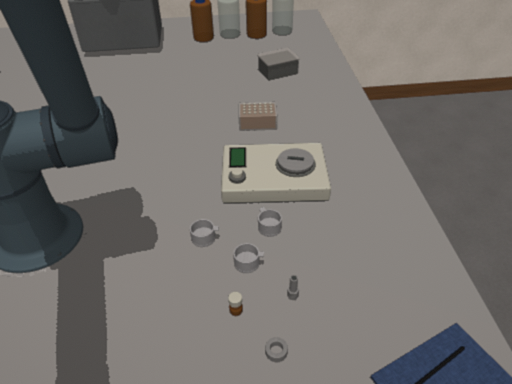

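View pics/wrist0.png

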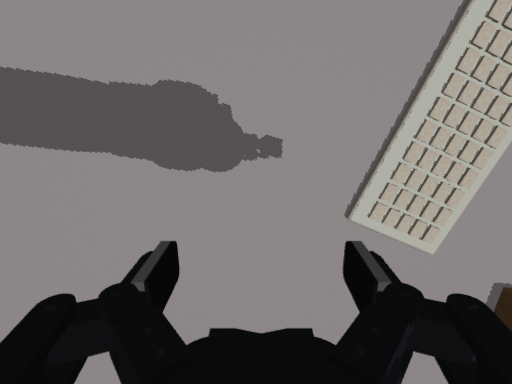

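```bash
python3 - <<'E'
from h import *
np.set_printoptions(precision=4,suppress=True)
crop('scene0',140,120,340,300,4,'c1'); crop('side0',170,130,340,370,3,'c2'); 
a,b=load('scene0'),load('side0')
for n,p in dict(A=(220,171),B=(263,168),C=(229,202)).items(): print(n,atz(a,*p,.018))
for n,p in dict(A=(247,259),B=(203,233),C=(270,223)).items(): print(n,atz(b,*p,.018))
E
```

```text
A [ 0.4864 -0.1394  0.018 ]
B [ 0.3936 -0.053   0.018 ]
C [ 0.5498 -0.04    0.018 ]
A [ 0.4844 -0.1448  0.018 ]
B [ 0.3918 -0.0565  0.018 ]
C [ 0.5483 -0.0447  0.018 ]
```

View pics/c1.png

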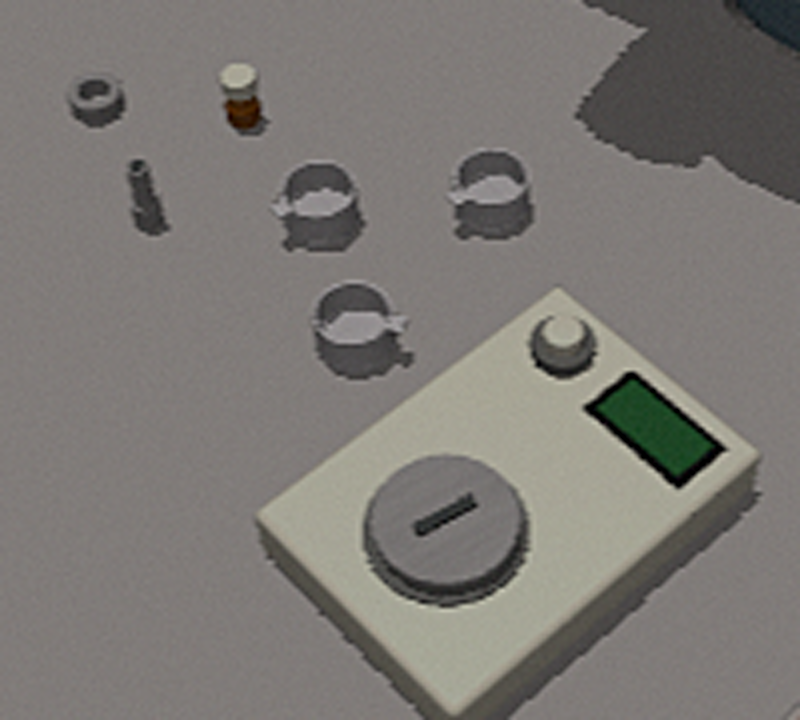

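View pics/c2.png

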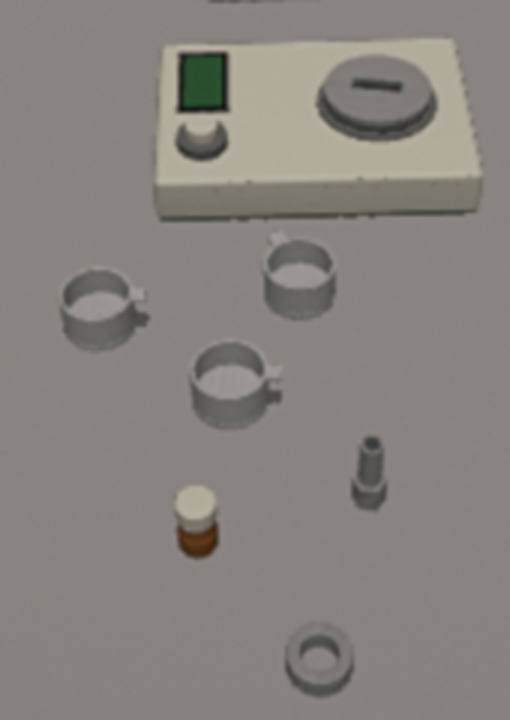

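```bash
python3 - <<'E'
from h import *
np.set_printoptions(precision=4,suppress=True)
s=load('wrist0');T=R.from_rotvec([-3.1072,-.4534,.0001]).as_matrix();t=np.array([.1642,-.5505,.1928])
print('tool axes\n',T); print('cam in tool',T.T@(s['position']-t),'\n',T.T@rot(s), s['cx'],s['cy'])
a,b=load('scene0'),load('side0')
u=lambda o,k,x,y:((x+.5)/k-.5+o[0],(y+.5)/k-.5+o[1])
A=lambda x,y:(a,*u((140,120),4,x,y)); B=lambda x,y:(b,*u((170,130),3,x,y))
print('fit top',tri([A(138,163),B(372,441)])); print('fit base',tri([A(153,228),B(370,500)]))
print('tare',tri([A(564,328),B(201,126)])); print('pan',tri([A(446,519),B(377,90)]))
print('bar1',tri([A(474,501),B(401,87)]),'bar2',tri([A(418,528),B(353,84)]))
print('balcorners',[atz(*A(*p),.048) for p in ((558,288),(760,455),(258,518),(452,712))])
print('cupA spout tip',tri([A(275,209),B(281,373)]))
print('cupA center rim',tri([A(320,195),B(230,373)]))
for n,p in dict(vial=(239,77)).items(): print(n,atz(*A(*p),.048))
print('collar',atz(*A(97,90),.018))
E
```

```text
tool axes
 [[ 0.9583  0.2858 -0.0003]
 [ 0.2858 -0.9583  0.0015]
 [ 0.0002 -0.0015 -1.    ]]
cam in tool [ 0.0752  0.0001 -0.1803] 
 [[-0.0007 -0.9562 -0.2926]
 [ 1.     -0.0006 -0.0006]
 [ 0.0004 -0.2926  0.9562]] 260.6439169992233 191.2571782628682
fit top (array([ 0.5695, -0.2367,  0.062 ]), [np.float64(0.0009355959777555368), np.float64(0.00093559597775548)])
fit base (array([ 0.5711, -0.2344, -0.0073]), [np.float64(0.0007930191463537071), np.float64(0.0007930191463536652)])
tare (array([0.4835, 0.09  , 0.0697]), [np.float64(4.351353083174072e-06), np.float64(4.35135308328952e-06)])
pan (array([0.638 , 0.1277, 0.0612]), [np.float64(0.0007901279481407113), np.float64(0.0007901279481408148)])
bar1 (array([0.6403, 0.1301, 0.071 ]), [np.float64(0.01850738915138252), np.float64(0.018507389151382694)]) bar2 (array([0.6353, 0.1248, 0.0626]), [np.float64(0.02017855155952304), np.float64(0.020178551559522803)])
balcorners [array([0.4474, 0.0546, 0.048 ]), array([0.4642, 0.2388, 0.048 ]), array([0.7114, 0.0339, 0.048 ]), array([0.7259, 0.2125, 0.048 ])]
cupA spout tip (array([ 0.5201, -0.1503,  0.0355]), [np.float64(0.0007443312330175758), np.float64(0.000744331233017813)])
cupA center rim (array([ 0.4847, -0.1402,  0.0285]), [np.float64(0.0010915686265403801), np.float64(0.001091568626540385)])
vial [ 0.4544 -0.257   0.048 ]
collar [ 0.5194 -0.3535  0.018 ]
```

```bash
cat >> h.py <<'E'
def tx(psi): return down(psi-np.pi/2)  # tool x at yaw psi
def pose(): o=ctrl.get_obs(); return o['time'],o['tcp_pos'],o['joints'],o['ft_force'],o['opening']
np.set_printoptions(precision=4,suppress=True)
E
python3 - <<'E'
from h import *
ctrl.reach([.485,-.17,.17],tx(np.pi-.25)); snap('wrist','w1'); print(pose())
E
```

```text
(2.0083, array([ 0.485 , -0.1708,  0.17  ]), array([-0.4619,  0.2617, -0.1424,  1.1663, -0.0002, -0.2104]), array([ 1.1281, -0.4781,  0.4649]), 0.9972567231653892)
```

View pics/w1.png

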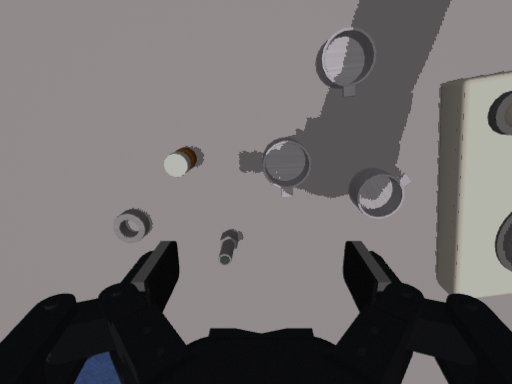

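```bash
python3 - <<'E'
from h import *
crop('w1',205,120,325,280,5,'c3')
E
```

```text
(no output)
```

View pics/c3.png

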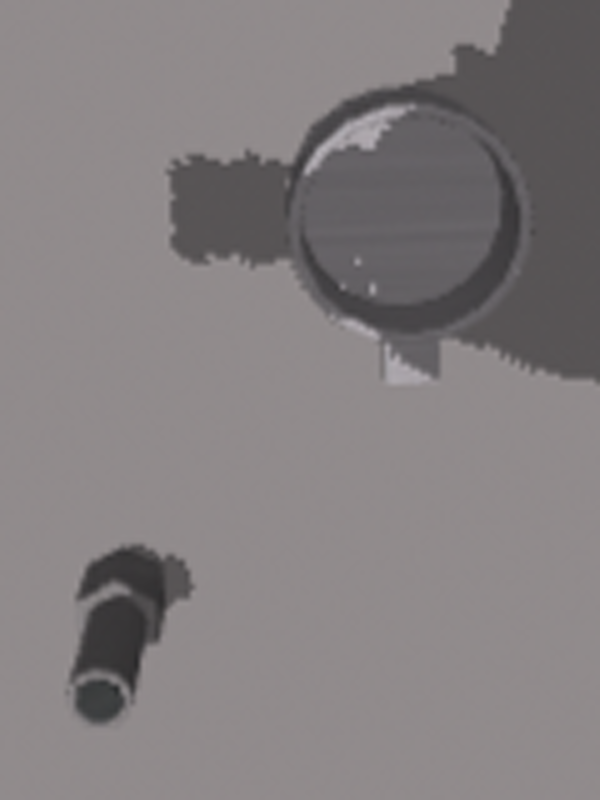

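```bash
cat >> h.py <<'E'
def overlay(fn,pts3,u0,v0,u1,v1,k,out):
    s=load(fn); im=cv2.resize(s['frame'][v0:v1,u0:u1,::-1],None,fx=k,fy=k,interpolation=cv2.INTER_CUBIC)
    for P,c in pts3:
        q=np.array([proj(s,X) for X in P]); q=(q-[u0,v0]+.5)*k-.5
        cv2.polylines(im,[np.round(q*8).astype(np.int32)],False,c,1,cv2.LINE_AA,3)
    cv2.imwrite(f'pics/{out}.png',im)
def circ(x,y,z,r): t=np.linspace(0,2*np.pi,73); return np.c_[x+r*np.cos(t),y+r*np.sin(t),0*t+z]
def cupmodel(x,y,yaw,z0=0):
    r=lambda a,b,c:[x+a*np.cos(yaw)-b*np.sin(yaw),y+a*np.sin(yaw)+b*np.cos(yaw),z0+c]
    return [(circ(x,y,z0+.036,.028),(0,255,0)),(circ(x,y,z0+.036,.025),(0,255,0)),(circ(x,y,z0,.028),(0,0,255)),([r(.028,.0065,.036),r(.038,.0065,.036),r(.038,-.0065,.036),r(.028,-.0065,.036)],(255,255,0))]
E
python3 - <<'E'
from h import *
s=load('w1');f=lambda x,y:(s,205+(x+.5)/5-.5,120+(y+.5)/5-.5)
c=atz(*f(412,213),.036);t=atz(*f(411,384),.036);print(c,t,np.arctan2(*(t-c)[1::-1]),np.linalg.norm(t-c))
yaw=np.arctan2(*(t-c)[1::-1])
m=cupmodel(c[0],c[1],yaw)
overlay('w1',m,250,120,330,200,7,'o1');overlay('scene0',m,200,150,250,190,10,'o2');overlay('side0',m,220,235,275,280,10,'o3')
A=[cv2.imread(f'pics/o{i}.png') for i in (1,2,3)]
A=[cv2.resize(i,(400,int(400*i.shape[0]/i.shape[1]))) for i in A]
H=max(i.shape[0] for i in A);
cv2.imwrite('pics/o4.png',cv2.resize(np.hstack([cv2.copyMakeBorder(i,0,H-i.shape[0],0,0,0) for i in A[:2]]),None,fx=1,fy=1)); cv2.imwrite('pics/o5.png',cv2.resize(A[2],None,fx=1.5,fy=1.5))
E
```

```text
[ 0.4808 -0.1388  0.036 ] [ 0.5204 -0.1481  0.036 ] -0.2302692375819187 0.04066091747903079
```

View pics/o4.png

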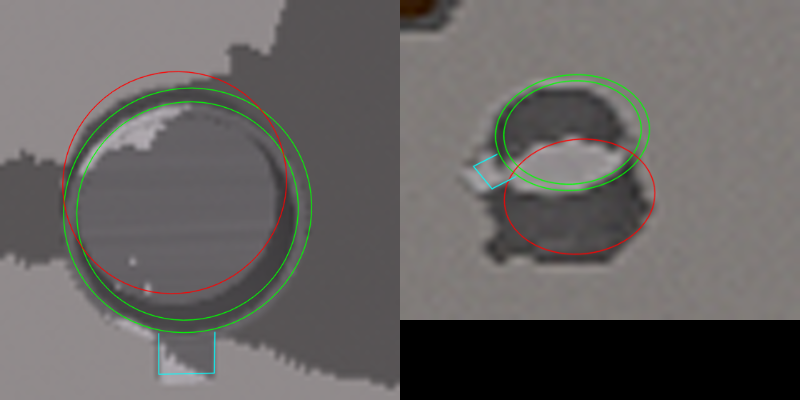

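View pics/o5.png

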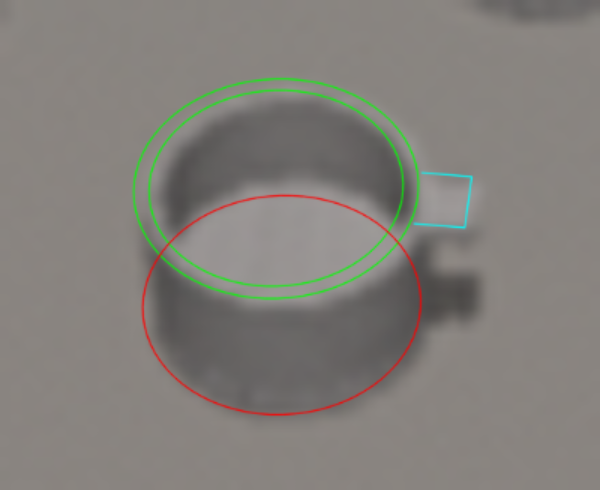

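```bash
python3 - <<'E'
from h import *
ctrl.reach([.4832,-.1398,.11],tx(np.pi-.23)); snap('wrist','w2'); print(pose())
m=cupmodel(.4832,-.1398,-.23)
s=load('w2');u,v=map(int,proj(s,[.4832,-.1398,.036]));print(u,v)
overlay('w2',m,u-60,v-60,u+60,min(v+60,384),6,'o6');crop('w2',u-60,v-60,u+60,min(v+60,384),6,'o7')
overlay('w1',m,240,110,340,210,6,'o8')
E
```

```text
(2.4333, array([ 0.4836, -0.1408,  0.111 ]), array([-0.4089,  0.2752, -0.2824,  1.0124, -0.0006, -0.178 ]), array([-0.504 , -0.0711,  0.4626]), 0.9979632926912078)
260 188
```

View pics/o6.png

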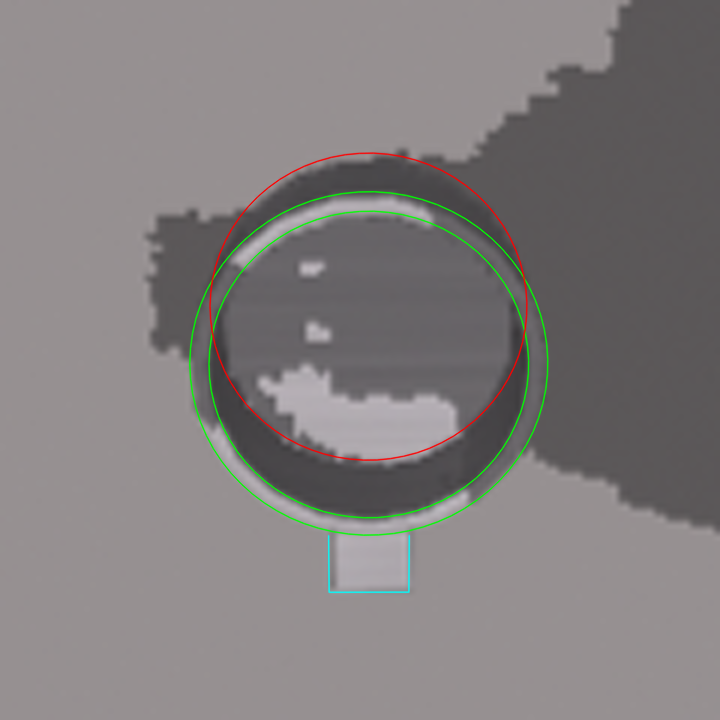

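View pics/o8.png

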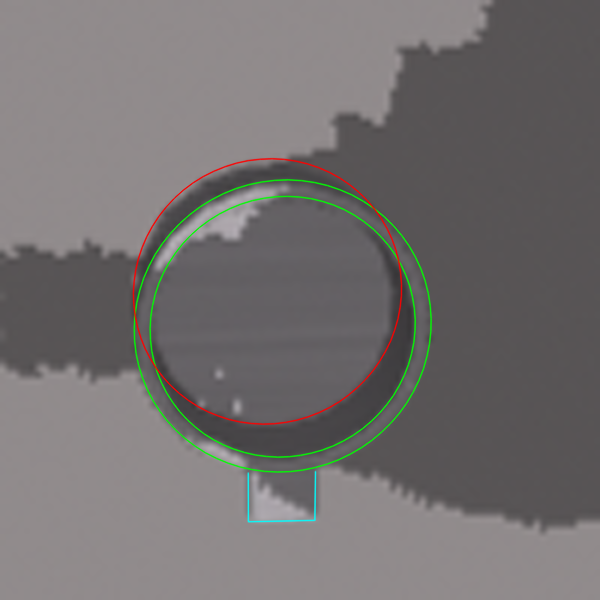

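```bash
python3 - <<'E'
from h import *
o=tx(np.pi-.23)
ctrl.move_straight([.4833,-.1398,.008],o,v=.12); print(pose())
ctrl.move_gripper(0.0,25); print(pose())
ctrl.move_straight([.4833,-.1398,.10],o,v=.15); print(pose())
snap('wrist','w3')
E
```

```text
(3.4333, array([ 0.4842, -0.1403,  0.0089]), array([-0.4079,  0.3742, -0.4357,  0.7592, -0.    , -0.1777]), array([0.1164, 0.7673, 0.6188]), 0.9965807467550034)
(4.2, array([ 0.4833, -0.1398,  0.0079]), array([-0.4077,  0.375 , -0.4372,  0.7587,  0.    , -0.1777]), array([ 0.5005,  0.0562, -0.3646]), 0.0031703367110882666)
(4.9667, array([ 0.4828, -0.1396,  0.0993]), array([-0.4077,  0.2836, -0.3031,  0.9851, -0.    , -0.1777]), array([-0.2196,  0.1485, -0.179 ]), -6.616985407341218e-05)
```

View pics/w3.png

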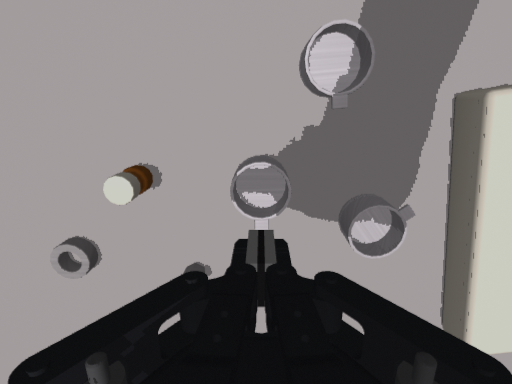

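```bash
python3 - <<'E'
from h import *
m=cupmodel(.4832,-.1398,-.23)
overlay('w3',m+[(circ(.4828,-.1396,.0993,.003),(255,0,255))],190,120,330,260,5,'o9')
E
```

```text
(no output)
```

View pics/o9.png

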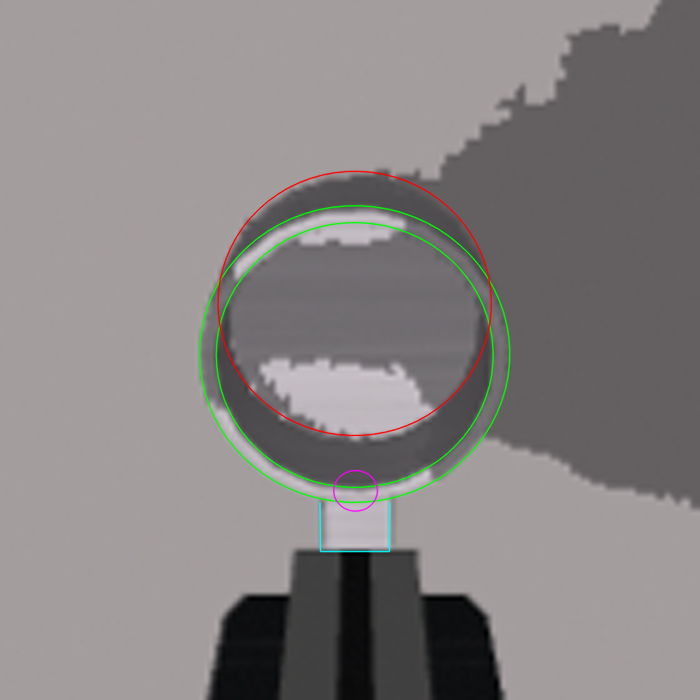

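```bash
python3 - <<'E'
from h import *
snap('side','side1');snap('scene','scene1')
c=np.array([.4828,-.1396,.0993])
m=[(circ(*c,.003),(255,0,255))]+cupmodel(.4832,-.1398,-.23)
overlay('side1',m,180,130,340,290,4,'p1');overlay('scene1',m,160,90,300,210,5,'p2')
E
```

```text
(no output)
```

View pics/p1.png

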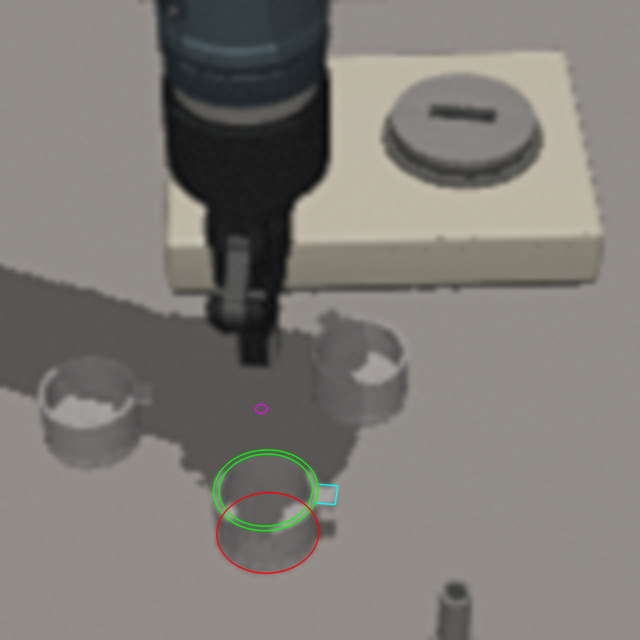

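View pics/p2.png

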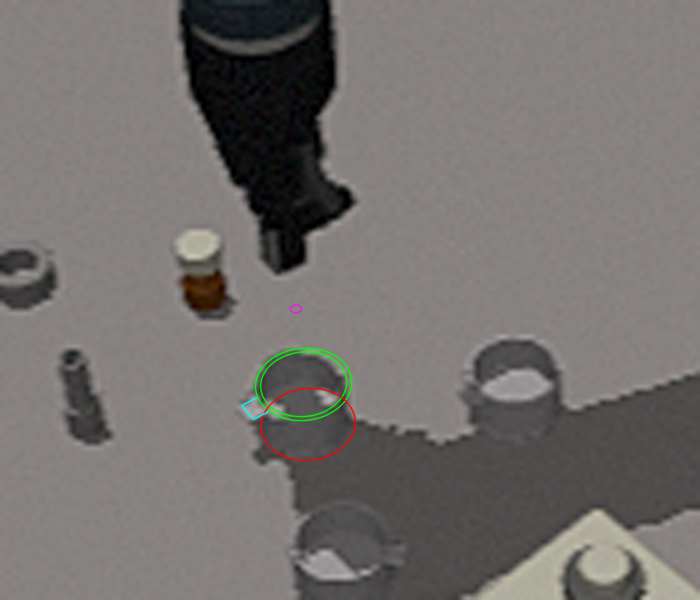

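```bash
python3 - <<'E'
from h import *
a,b,w=load('scene1'),load('side1'),load('w3')
A=(a,160+278.5/5-.5,90+268.5/5-.5);B=(b,180+256.5/4-.5,130+364.5/4-.5);W=(w,190+356.5/5-.5,120+551/5-.5)
for l in ([A,B],[A,B,W],[A,W],[B,W]): print(tri(l))
T=R.from_rotvec(ctrl.get_obs()['orientation']).as_matrix();x=tri([A,B])[0];print(T.T@(x-ctrl.get_obs()['tcp_pos']),ctrl.pinch_z)
E
```

```text
(array([ 0.4846, -0.1431,  0.1333]), [np.float64(0.003709060898668149), np.float64(0.003709060898668263)])
(array([ 0.4823, -0.1412,  0.1304]), [np.float64(0.006395837046642131), np.float64(0.0024917140075106756), np.float64(0.005028781536122901)])
(array([ 0.4827, -0.1432,  0.1265]), [np.float64(0.00530403543526241), np.float64(0.005304035435262457)])
(array([ 0.48  , -0.1379,  0.1292]), [np.float64(0.0017571507609080944), np.float64(0.0017571507609081436)])
[-0.003  -0.0031 -0.0346] 0.0187
```

```bash
python3 - <<'E'
from h import *
a,b,w=load('scene1'),load('side1'),load('w3')
B=(b,180+256.5/4-.5,130+364.5/4-.5);W=(w,190+356.5/5-.5,120+551/5-.5);
p,d=ray(*B);t=(-.148-p[1])/d[1];print('side',p+t*d)
p,d=ray(*W)
for xx in (.472,.483,.494): t=(xx-p[0])/d[0];print('wrist',p+t*d)
for z in (.115,.12,.125,.13,.135):
  m=[]
  c=np.array([.4828,-.1396]);e=np.array([np.cos(-.23),np.sin(-.23)]);f=np.array([-e[1],e[0]])
  q=[[*(c+i*.011*e+j*.0085*f),z] for i,j in ((1,1),(1,-1),(-1,-1),(-1,1),(1,1))]
  m.append((q,(0,255,255)))
  im=[]
  for n,bx in (('side1',(220,190,270,240)),('scene1',(195,120,245,170)),('w3',(225,200,300,275))):
    overlay(n,m,*bx,5,'q'); im.append(cv2.resize(cv2.imread('pics/q.png'),(250,250)))
  cv2.imwrite(f'pics/q{int(z*1000)}.png',np.hstack(im))
cv2.imwrite('pics/qq.png',np.vstack([cv2.imread(f'pics/q{k}.png') for k in (120,125,130)])[:600])
E
```

```text
side [ 0.4809 -0.148   0.1408]
wrist [ 0.472  -0.137   0.1428]
wrist [ 0.483  -0.1395  0.1184]
wrist [ 0.494  -0.1421  0.094 ]
```

View pics/qq.png

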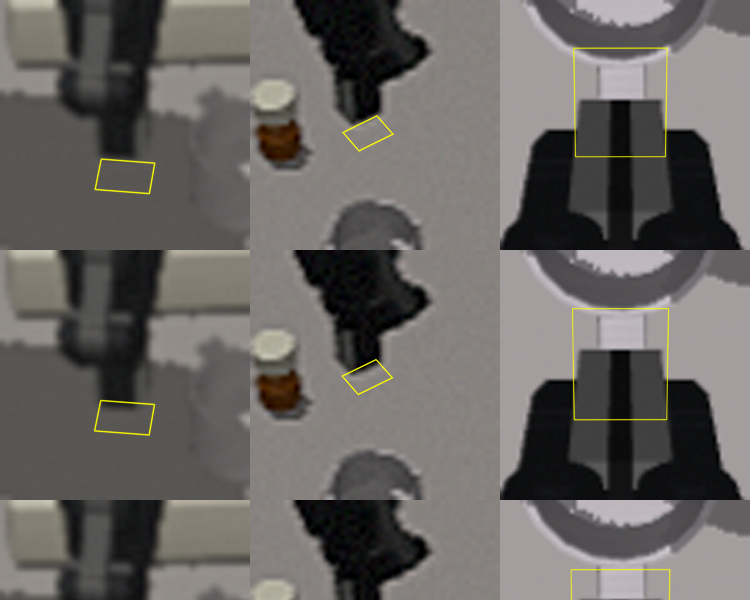

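```bash
python3 - <<'E'
from h import *
for z in (.132,.138,.144):
  m=[]
  c=np.array([.4828,-.1396]);e=np.array([np.cos(-.23),np.sin(-.23)]);f=np.array([-e[1],e[0]])
  q=[[*(c+i*.011*e+j*.0085*f),z] for i,j in ((1,1),(1,-1),(-1,-1),(-1,1),(1,1))]
  m.append((q,(0,255,255)))
  im=[]
  for n,bx in (('side1',(225,190,265,230)),('scene1',(195,120,235,160)),('w3',(235,205,290,260))):
    overlay(n,m,*bx,5,'q'); im.append(cv2.resize(cv2.convertScaleAbs(cv2.imread('pics/q.png'),alpha=1.6),(250,195)))
  cv2.imwrite(f'pics/q{int(z*1000)}.png',np.hstack(im))
cv2.imwrite('pics/qq2.png',np.vstack([cv2.imread(f'pics/q{k}.png') for k in (132,138,144)])[:600])
E
```

```text
(no output)
```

View pics/qq2.png

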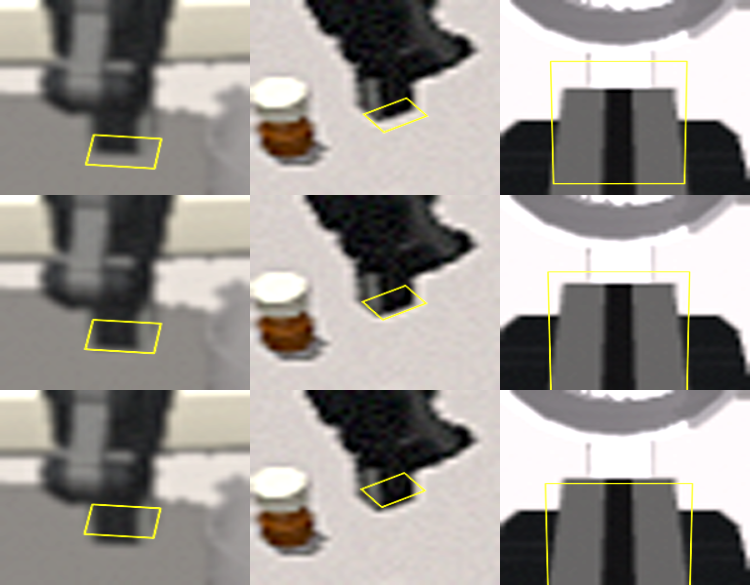

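```bash
python3 - <<'E'
from h import *
o=tx(np.pi-.23)
ctrl.move_gripper(1.0)
for z in (.01,-.015,-.025,-.033):
    ctrl.move_straight([.4833,-.1398,z],o,v=.12); print(pose())
    if abs(ctrl.get_obs()['ft_force'][2])>4: break
snap('side','side2');snap('wrist','w4')
crop('side2',200,200,300,280,6,'r1')
E
```

```text
(6.8, array([ 0.4839, -0.14  ,  0.0106]), array([-0.4077,  0.372 , -0.4337,  0.764 ,  0.    , -0.1778]), array([ 1.4355,  0.6322, -0.4442]), 1.0035692915113124)
(7.1583, array([ 0.4831, -0.1397, -0.0148]), array([-0.4078,  0.4037, -0.4643,  0.7033,  0.    , -0.1777]), array([ 0.393 , -0.1767,  1.2888]), 1.000201837993533)
(7.4083, array([ 0.4832, -0.1398, -0.0246]), array([-0.4077,  0.4169, -0.4753,  0.6789, -0.    , -0.1777]), array([-0.4083, -0.3431,  0.2189]), 0.9989473428956462)
(7.6583, array([ 0.483 , -0.1397, -0.0329]), array([-0.4077,  0.4282, -0.4842,  0.659 , -0.    , -0.1777]), array([0.1103, 0.1042, 0.1927]), 1.0021568160298537)
```

View pics/r1.png

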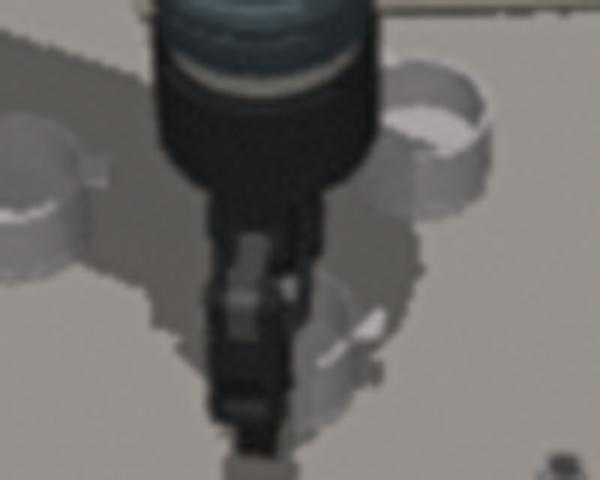

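View pics/w4.png

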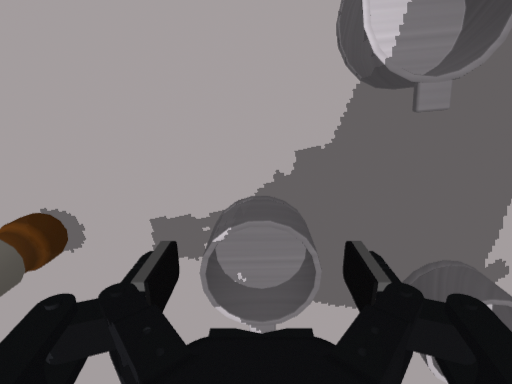

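```bash
python3 - <<'E'
from h import *
e=np.array([np.cos(-.23),np.sin(-.23)]);f=np.array([-e[1],e[0]]);c=np.array([.483,-.1397])
m=cupmodel(.4832,-.1398,-.23)
for j in (-1,1):
  for z,col in ((.005,(0,255,255)),(.019,(255,0,255))):
    m.append(([[*(c+i*.011*e+j*k*f),z] for i,k in ((1,.0425),(1,.05),(-1,.05),(-1,.0425),(1,.0425))],col))
overlay('side2',m,200,200,300,290,6,'r1');overlay('w4',m,130,150,390,345,3,'r2')
E
```

```text
(no output)
```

View pics/r1.png

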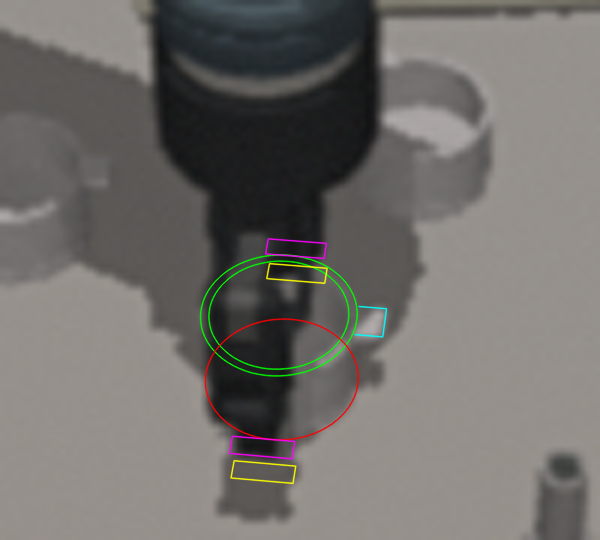

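View pics/r2.png

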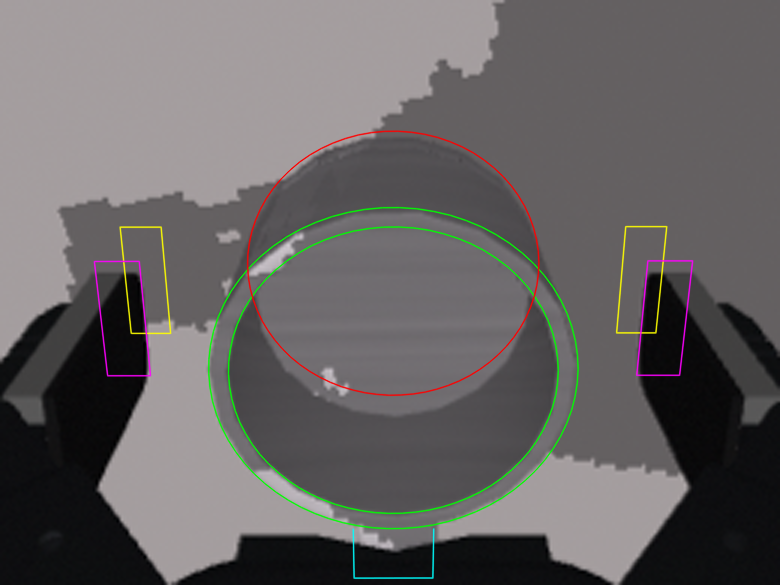

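```bash
python3 - <<'E'
from h import *
o=tx(np.pi-.23)
ctrl.move_straight([.4833,-.1398,-.038],o,v=.08); print(pose())
ctrl.move_gripper(0.0,25); print(pose()); snap('wrist','w5')
ctrl.move_straight([.4833,-.1398,.06],o,v=.15); print(pose())
snap('wrist','w6'); snap('side','side3'); crop('side3',190,180,300,280,6,'r3')
E
```

```text
(8.0083, array([ 0.4829, -0.1396, -0.0383]), array([-0.4077,  0.4357, -0.4898,  0.646 ,  0.    , -0.1777]), array([-0.096 ,  0.0802,  0.2543]), 1.004331676223377)
(8.3917, array([ 0.4834, -0.1399, -0.0377]), array([-0.4077,  0.4348, -0.4891,  0.6466, -0.0002, -0.1777]), array([-0.8856, -0.1768,  3.303 ]), 0.6579035934887976)
(9.2417, array([ 0.4826, -0.1394,  0.0591]), array([-0.4077,  0.3189, -0.3673,  0.8861,  0.0001, -0.1777]), array([-0.3675, -0.3742, -1.9927]), 0.6552163124754229)
```

View pics/w6.png

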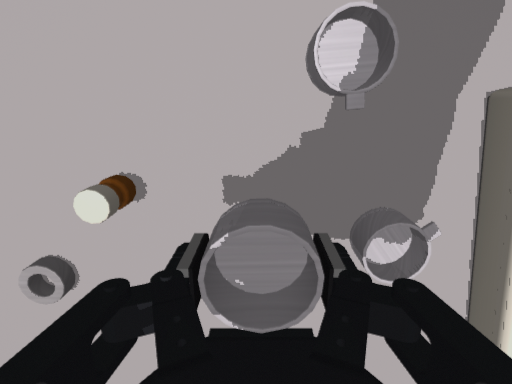

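View pics/r3.png

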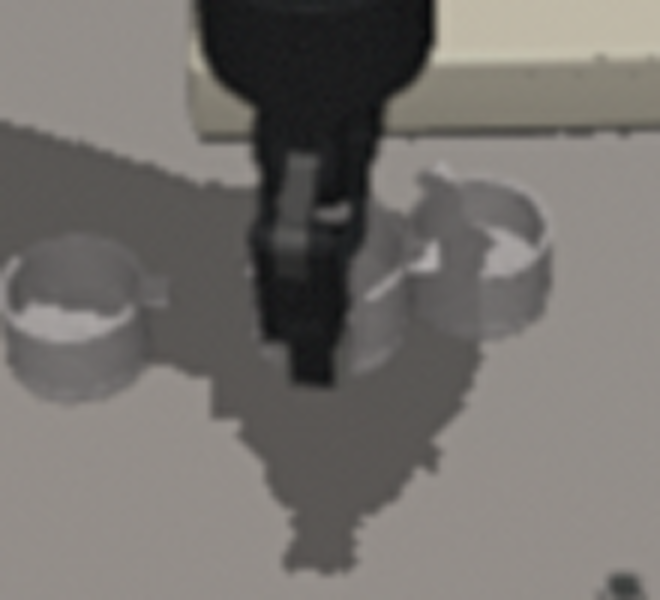

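```bash
python3 - <<'E'
from h import *
ctrl.move_straight([.55,-.08,.12],tx(np.pi-.23),v=.25)
ctrl.reach([.62,.03,.12],tx(np.pi-.1)); snap('wrist','w7'); print(pose())
s=load('w7');u,v=map(int,proj(s,[.638,.128,.07]));print(u,v)
crop('w7',max(u-75,0),v-75,min(u+75,512),min(v+75,384),4,'r4')
E
```

```text
(10.5583, array([0.6184, 0.029 , 0.1187]), array([-0.0551,  0.4981,  0.0734,  1.1492, -0.0007,  0.046 ]), array([ 0.5235, -0.5722, -0.7267]), 0.6625870422011939)
376 206
```

View pics/w7.png

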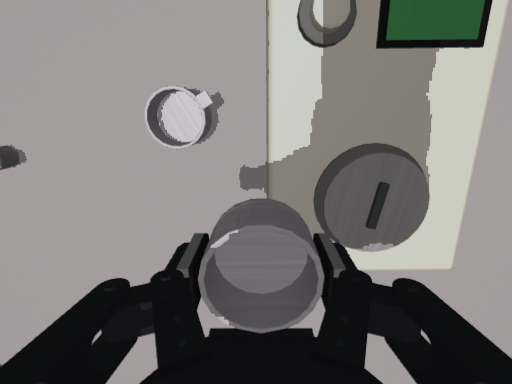

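View pics/r4.png

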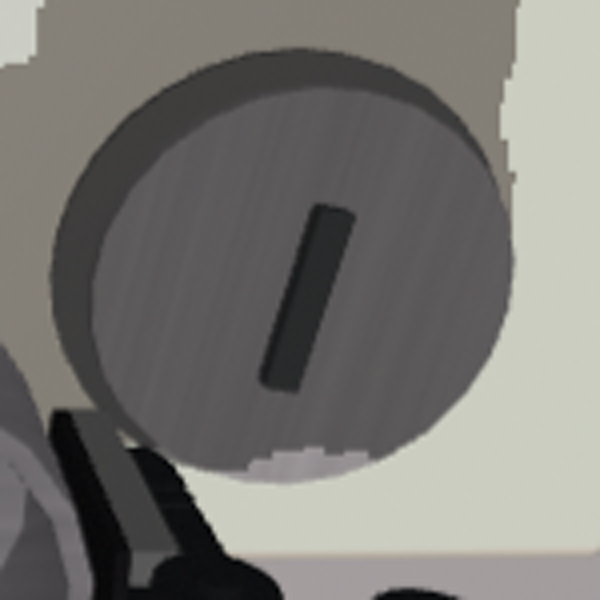

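```bash
cat >> h.py <<'E'
def barmodel(x,y,yaw,z=.071):
    r=lambda a,b,zz:[x+a*np.cos(yaw)-b*np.sin(yaw),y+a*np.sin(yaw)+b*np.cos(yaw),zz]
    return [([r(a*.021,b*.004,zz) for a,b in ((1,1),(1,-1),(-1,-1),(-1,1),(1,1))],c) for zz,c in ((z,(0,255,0)),(z-.005,(0,0,255)))]+[(circ(x,y,z-.005,.046),(255,255,0))]
E
python3 - <<'E'
from h import *
s=load('w7');f=lambda x,y:(s,301+(x+.5)/4-.5,131+(y+.5)/4-.5)
z=.071
a=atz(*f(355,215),z);b=atz(*f(300,393),z); print(a,b,np.linalg.norm(a-b)); yaw=np.arctan2(*(b-a)[1::-1]); n=np.array([-np.sin(yaw),np.cos(yaw),0])
c=(a+b)/2-.004*n; print(c,yaw, b-a)
m=barmodel(c[0],c[1],yaw)
overlay('w7',m,301,131,451,281,4,'r5'); overlay('side0',m,250,130,340,200,7,'r6'); overlay('scene0',m,220,220,290,280,8,'r7')
A=[cv2.imread(f'pics/r{i}.png') for i in (6,7)];A=[cv2.resize(i,(400,int(400*i.shape[0]/i.shape[1]))) for i in A];H=max(i.shape[0] for i in A)
cv2.imwrite('pics/r8.png',np.hstack([cv2.copyMakeBorder(i,0,H-i.shape[0],0,0,0) for i in A]))
E
```

```text
[0.6187 0.138  0.071 ] [0.6584 0.1272 0.071 ] 0.04116908003504201
[0.6375 0.1287 0.071 ] -0.26411004207386546 [ 0.0397 -0.0107  0.    ]
```

View pics/r5.png

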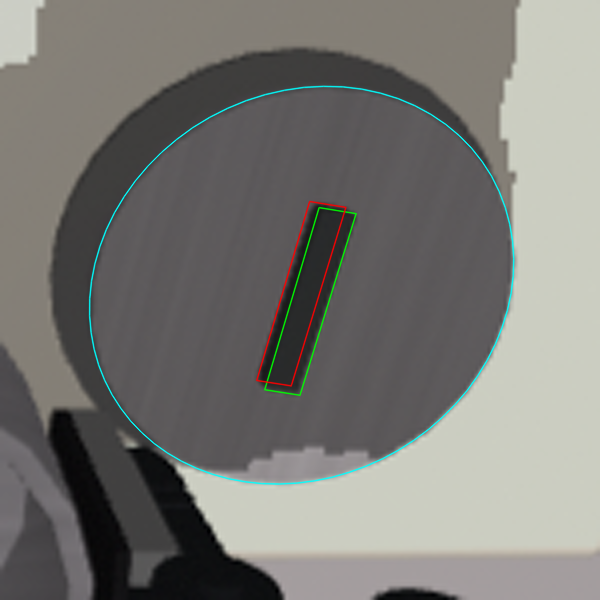

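View pics/r8.png

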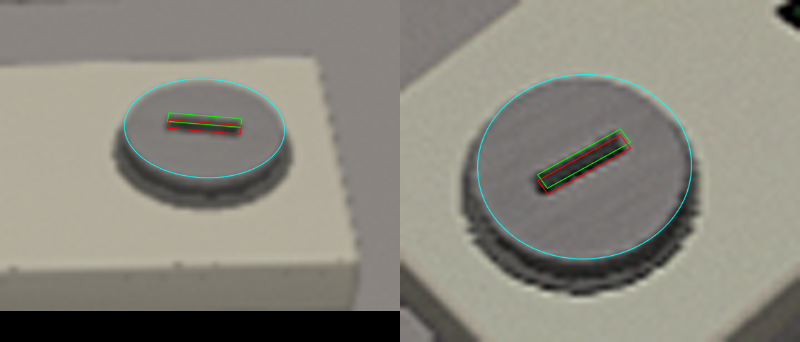

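```bash
python3 - <<'E'
from h import *
ctrl.reach([.6375,.1287,.075],tx(np.pi-.264)); print(pose())
ctrl.pause(.2)
F=lambda n=6:np.mean([ (ctrl.get_obs()['ft_force'],ctrl.pause(.02))[0] for _ in range(n)],axis=0)
print('free',F())
for z in (.040,.036,.034,.0325,.031):
    ctrl.move_straight([.6375,.1287,z],tx(np.pi-.264),v=.06); f=F(); print(z,f,ctrl.get_obs()['tcp_pos'],ctrl.get_obs()['time'])
    if f[2]>2: break
snap('side','side4'); crop('side4',240,100,340,200,6,'t1');snap('scene','scene4'); crop('scene4',200,190,300,290,6,'t2')
E
```

```text
(11.075, array([0.6364, 0.1277, 0.0742]), array([ 0.1008,  0.5824,  0.0969,  1.0874, -0.0008,  0.3653]), array([-0.4833, -0.5203,  0.3787]), 0.6585126205704692)
free [ 0.1203  0.1584 -1.1364]
0.04 [ 0.4936  0.2733 -0.492 ] [0.638  0.1288 0.0405] 12.2083
0.036 [-0.0486 -0.0361 -0.9428] [0.6374 0.1287 0.036 ] 12.5583
0.034 [-0.2078 -0.1103 -0.8557] [0.6375 0.1287 0.034 ] 12.9083
0.0325 [-0.0957 -0.2623 -0.9227] [0.6375 0.1287 0.0325] 13.2583
0.031 [-0.2465  0.0693 -1.1321] [0.6375 0.1287 0.031 ] 13.6083
```

View pics/t1.png

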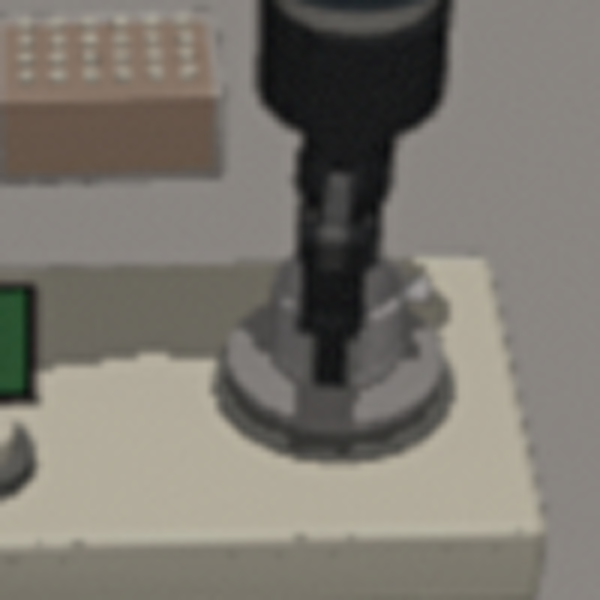

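View pics/t2.png

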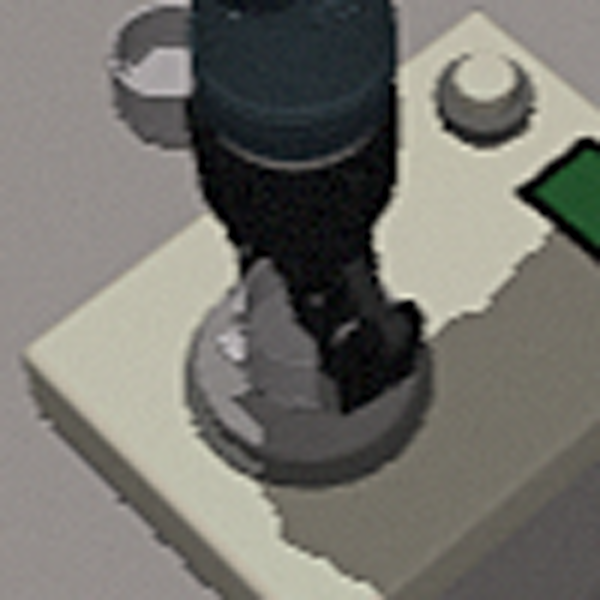

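```bash
cat >>h.py <<'E'
F=lambda n=6:np.mean([ (ctrl.get_obs()['ft_force'],ctrl.pause(.02))[0] for _ in range(n)],axis=0)
E
python3 - <<'E'
from h import *
for z in (.0297,.0285,.0275,.0265,.0255,.0245):
    ctrl.move_straight([.6375,.1287,z],tx(np.pi-.264),v=.06); f=F(5); print(z,f,ctrl.get_obs()['wrist_torque'],ctrl.get_obs()['time'])
    if f[2]>1: break
E
```

```text
0.0297 [ 0.3083  0.6591 -1.3384] [ 0.0861  0.021  -0.0767] 14.0417
0.0285 [ 0.2211  0.3979 -1.467 ] [ 0.0584 -0.1     0.051 ] 14.375
0.0275 [-0.1274  0.3124 -0.6331] [ 0.0549 -0.1255 -0.0087] 14.7083
0.0265 [0.4437 0.4306 0.9729] [ 0.0262 -0.0135  0.0266] 15.0417
0.0255 [-0.0032 -0.2943  2.5467] [ 0.0018  0.0675 -0.0479] 15.375
```

```bash
python3 - <<'E'
from h import *
o=tx(np.pi-.264)
ctrl.move_straight([.6375,.1287,.0272],o,v=.06); print(F(4))
ctrl.move_gripper(1.0); print(F(3))
ctrl.move_straight([.6375,.1287,.10],o,v=.15); print(pose())
snap('wrist','w8'); snap('side','side5'); snap('scene','scene5')
m=cupmodel(.6375,.1287,-.264,.0655); m2=cupmodel(.6375,.1287,-.264,.0705)
s=load('w8');u,v=map(int,proj(s,[.6375,.1287,.1]));print(u,v)
overlay('w8',m,u-65,v-65,u+65,v+65,4,'t3');
overlay('side5',m,250,120,340,200,7,'t4');overlay('side5',m2,250,120,340,200,7,'t5');overlay('scene5',m,215,215,295,285,8,'t6');overlay('scene5',m2,215,215,295,285,8,'t7')
A=[cv2.resize(cv2.imread(f'pics/t{i}.png'),(400,300)) for i in (4,5,6,7)]
cv2.imwrite('pics/t8.png',np.vstack([np.hstack(A[:2]),np.hstack(A[2:])]))
E
```

```text
[ 0.5767 -0.0727  0.2406]
[-0.2994  0.0839  0.4253]
(16.7833, array([0.6372, 0.1287, 0.0994]), array([ 0.1017,  0.5687,  0.1403,  1.1429, -0.    ,  0.3657]), array([-1.6485, -0.1471, -0.6916]), 1.002628685242559)
260 218
```

View pics/t3.png

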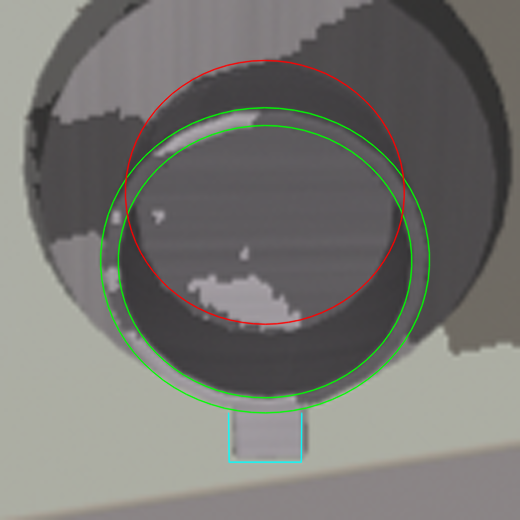

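View pics/t8.png

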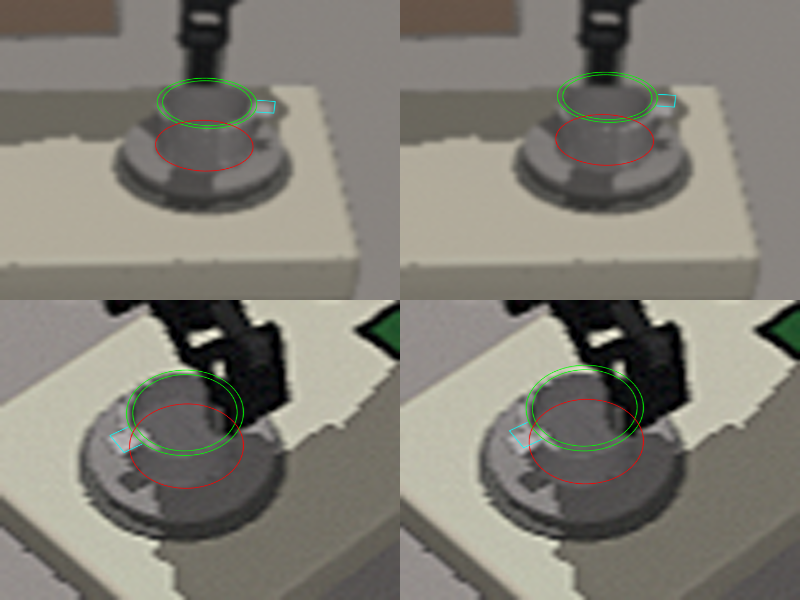

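View pics/w8.png

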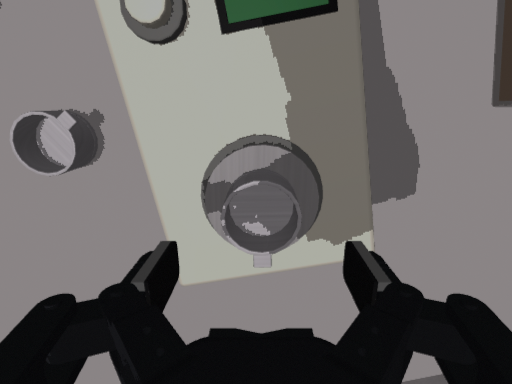

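```bash
python3 - <<'E'
from h import *
o=tx(np.pi)
ctrl.reach([.484,.09,.085],o); ctrl.move_gripper(0.0,25); snap('wrist','w9'); print(pose())
s=load('w9');u,v=map(int,proj(s,[.484,.09,.07]));print(u,v)
m=[(circ(.484,.09,.068,.014),(0,255,0))]
overlay('w9',m,u-60,v-60,u+60,v+60,5,'k1');overlay('scene5',m,265,190,305,220,15,'k2')
overlay('side5',m,222,150,262,190,10,'k3')
E
```

```text
(18.4333, array([0.4839, 0.09  , 0.085 ]), array([ 0.0549,  0.2752, -0.3548,  0.9408,  0.    ,  0.0549]), array([ 0.0315, -0.0044, -0.2563]), -0.0009483010002559552)
260 209
```

View pics/k1.png

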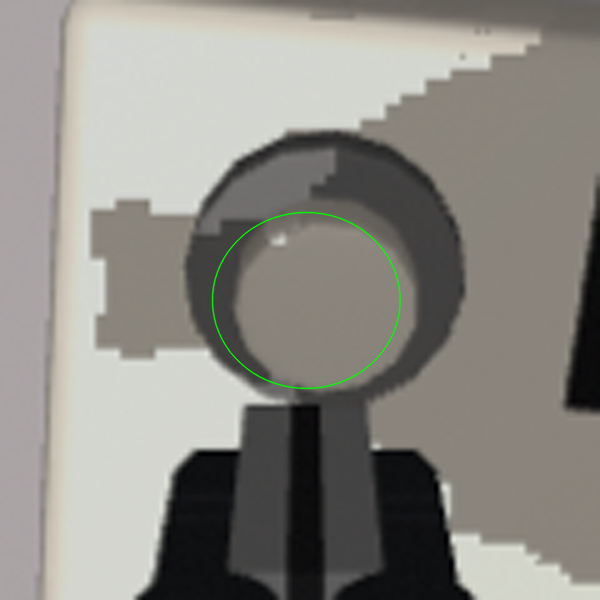

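View pics/k2.png

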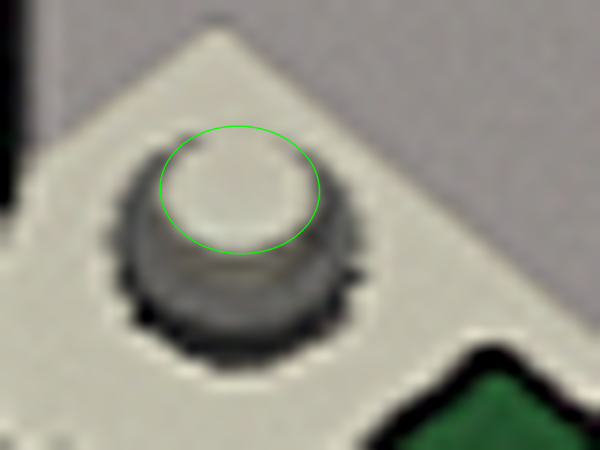

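View pics/k3.png

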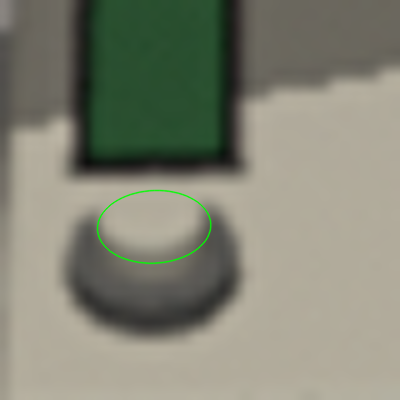

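```bash
python3 - <<'E'
from h import *
o=tx(np.pi); z=.036; f0=F(5); print(f0)
while z>.008:
    ctrl.move_straight([.484,.0925,z],o,v=.06); f=F(4)-f0; print(round(z,4),f[2],ctrl.get_obs()['time'])
    if f[2]>6.3: break
    z-= .002 if f[2]<1 else .0012
snap('side','side6');snap('wrist','w10');crop('side6',200,120,300,200,6,'k4')
E
```

```text
[-0.1803 -0.1678 -0.0083]
0.036 0.23941191340425885 19.55
0.034 1.1995009297211296 19.8667
0.0328 3.0525660425357026 20.1833
0.0316 3.748599760595772 20.5
0.0304 5.1165600652720284 20.8167
0.0292 5.797930471886036 21.1333
0.028 6.214190842976983 21.45
0.0268 6.9933952911277375 21.7667
```

View pics/k4.png

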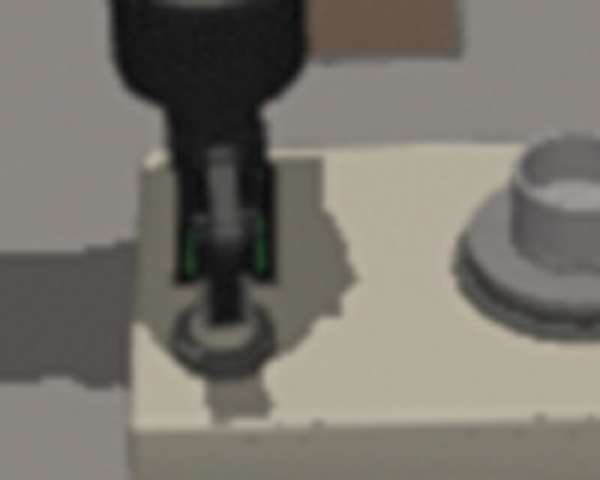

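View pics/w10.png

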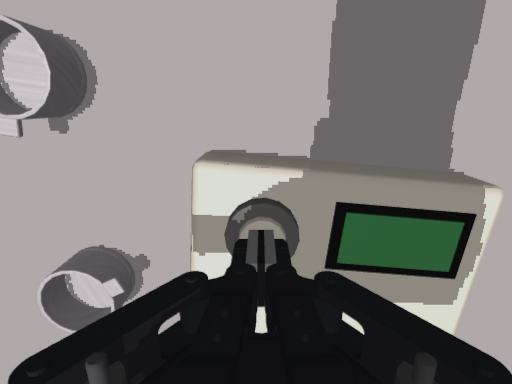

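```bash
python3 - <<'E'
from h import *
o=tx(np.pi); ctrl.move_straight([.484,.0925,.10],o,v=.15); snap('scene','scene7'); snap('wrist','w11')
ctrl.reach([.5695,-.2365,.09],tx(np.pi-.4)); ctrl.move_gripper(.55); snap('wrist','w12'); print(pose())
s=load('w12');u,v=map(int,proj(s,[.5695,-.2365,.06]));print(u,v)
crop('w12',u-50,v-70,u+50,v+40,6,'f1'); crop('scene7',200,190,330,300,6,'f2')
E
```

```text
(24.45, array([ 0.5695, -0.2363,  0.09  ]), array([-0.4962,  0.5061,  0.0102,  1.0749,  0.    , -0.0965]), array([-0.1232, -0.6304, -0.2509]), 0.5493076331111967)
260 203
```

View pics/f1.png

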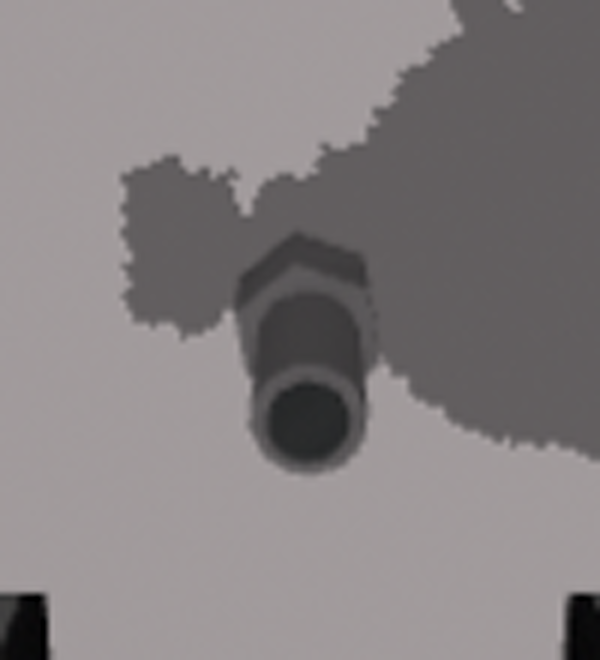

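View pics/f2.png

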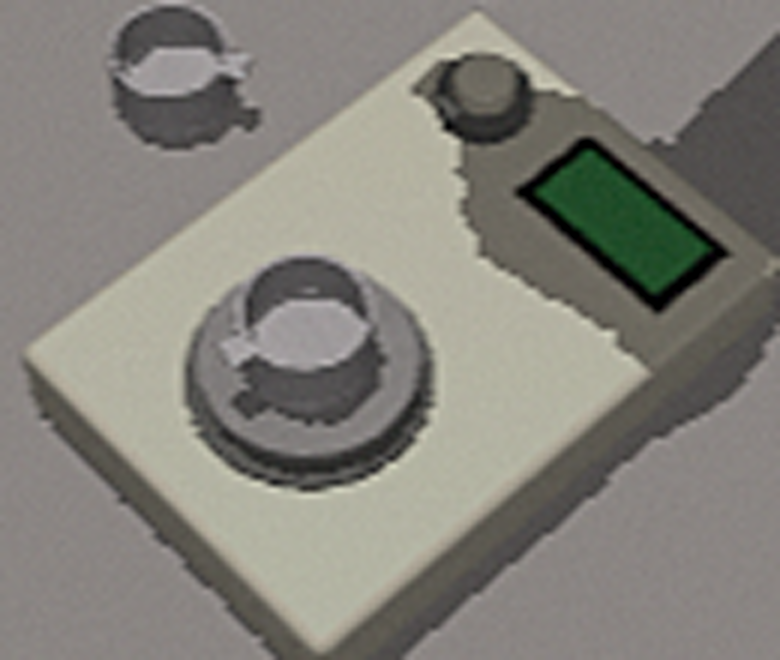

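```bash
python3 - <<'E'
from h import *
w=load('w12');a=load('w1')
W=(w,210+308.5/6-.5,133+418.5/6-.5);A=(a,205+100.5/5-.5,120+697.5/5-.5)
print(atz(*W,.06),tri([A,W]),tri([W,(load('scene0'),140+138.5/4-.5,120+163.5/4-.5),(load('side0'),170+372.5/3-.5,130+441.5/3-.5)]))
x,y=atz(*W,.06)[:2]
# ring half-diam check
m=[(circ(x,y,.06,.008),(0,255,0)),(circ(x,y,.022,.008),(0,255,255)),(circ(x,y,0,.012),(0,0,255)),(circ(x,y,.022,.012),(255,0,255))]
overlay('w12',m,210,133,310,243,6,'f3')
E
```

```text
[ 0.5691 -0.2357  0.06  ] (array([ 0.5695, -0.2359,  0.0586]), [np.float64(2.3262011193573746e-05), np.float64(2.3262011193353158e-05)]) (array([ 0.5692, -0.2362,  0.0616]), [np.float64(0.0009601542806400497), np.float64(0.0014401096470248503), np.float64(0.0005519940690747325)])
```

View pics/f3.png

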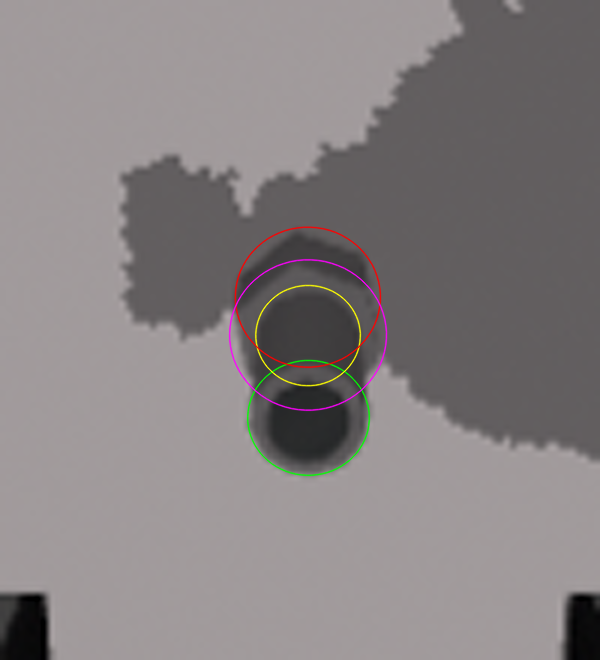

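```bash
python3 - <<'E'
from h import *
o=tx(np.pi-.4)
ctrl.move_straight([.5693,-.2360,-.006],o,v=.12); print(F(3))
ctrl.move_gripper(0,30); print(pose()); snap('side','side8'); snap('wrist','w13')
ctrl.move_straight([.5693,-.2360,.09],o,v=.15); print(pose()); snap('side','side9');snap('wrist','w14')
crop('side8',240,200,350,310,6,'g1');crop('side9',240,160,350,270,6,'g2')
A=[cv2.resize(cv2.imread(f'pics/g{i}.png'),(400,400)) for i in (1,2)];cv2.imwrite('pics/g3.png',np.hstack(A))
E
```

```text
[0.1168 0.0557 0.3998]
(25.8333, array([ 0.57  , -0.2363, -0.0052]), array([-0.4958,  0.583 , -0.1242,  0.8621,  0.0002, -0.0959]), array([-0.2548,  0.7375,  4.6369]), 0.17582224265154534)
(26.725, array([ 0.5684, -0.2356,  0.0888]), array([-0.4959,  0.5063,  0.0072,  1.0737, -0.0001, -0.0959]), array([-0.4844,  0.8943, -1.5771]), 0.17545084762300503)
```

View pics/g3.png

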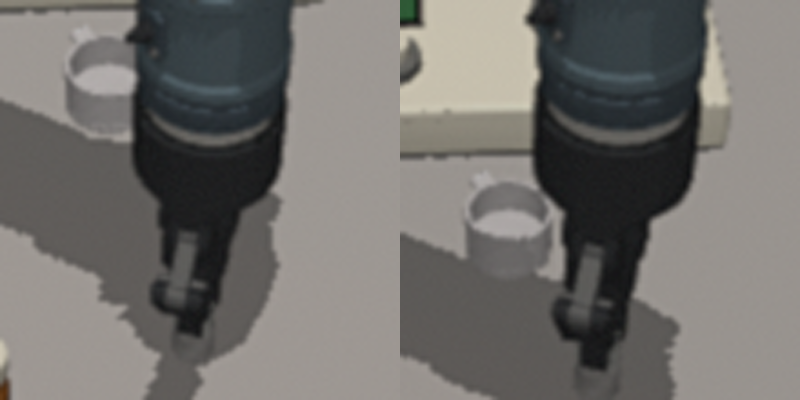

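View pics/w14.png

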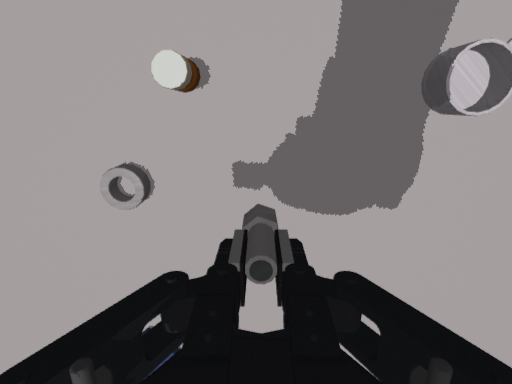

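```bash
python3 - <<'E'
from h import *
ctrl.move_straight([.5693,-.2360,.13],tx(np.pi-.4),v=.2)
o=tx(np.pi+.05)
ctrl.reach([.6375,.1287,.135],o); ctrl.pause(.2); print(pose(),ctrl.get_obs()['wrist_torque'])
snap('side','side10');snap('scene','scene10');snap('wrist','w15')
crop('side10',240,70,340,190,5,'g4');crop('scene10',190,170,310,290,5,'g5')
E
```

```text
(28.7583, array([0.6377, 0.1273, 0.135 ]), array([ 0.0996,  0.5535,  0.2076,  1.2249, -0.0002,  0.0517]), array([-0.1553, -0.9157, -1.4691]), 0.1780444859630851) [ 0.0286 -0.0166 -0.0471]
```

View pics/g4.png

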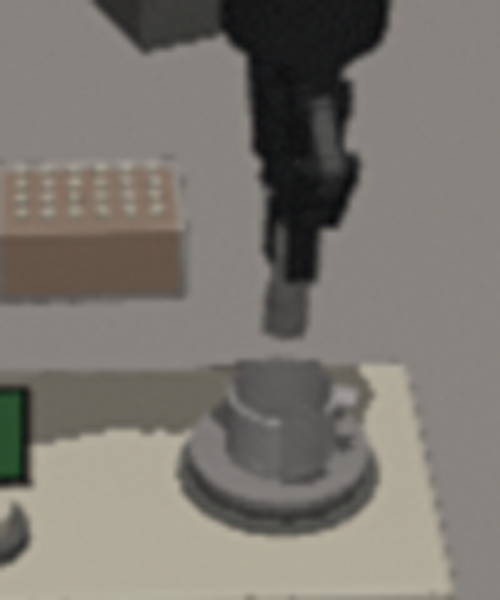

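View pics/g5.png

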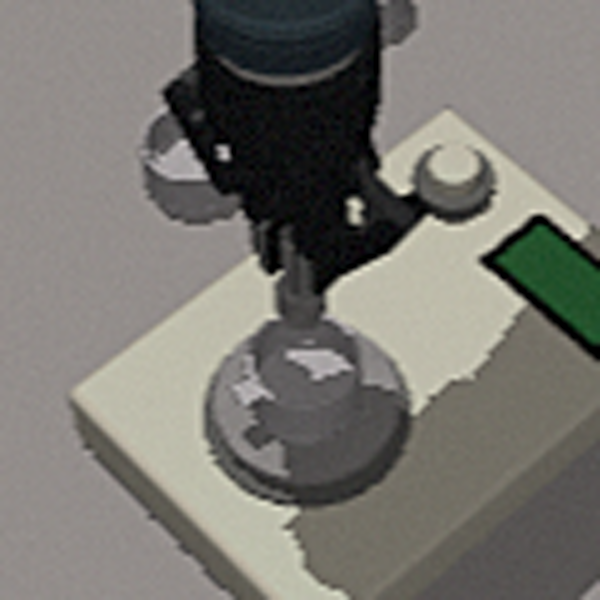

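View pics/w15.png

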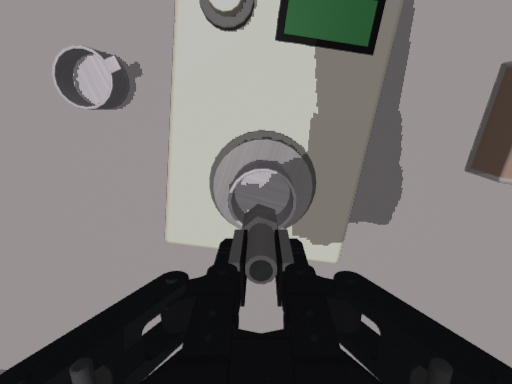

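The fitting is upright and centred over the cup, so I'm lowering it with force checks.

```bash
python3 - <<'E'
from h import *
o=tx(np.pi+.05); P=lambda z:[.6375,.1287,z]
ctrl.move_straight(P(.082),o,v=.08); ctrl.pause(.15); f0=F(8); print(f0)
z=.076
while z>.058:
    ctrl.move_straight(P(z),o,v=.04); ctrl.pause(.05); f=F(6)-f0; print(round(z,4),f,ctrl.get_obs()['time'])
    if f[2]>.8 or np.hypot(f[0],f[1])>3: break
    z-=.0015 if z<.0735 else .0025
snap('side','side11');crop('side11',260,100,330,190,6,'g6')
E
```

```text
[-0.1368  0.0465 -1.2738]
0.076 [0.4868 0.199  0.2868] 30.4583
0.0735 [0.379  0.3549 0.3587] 30.8583
0.071 [0.3753 0.0829 0.0539] 31.2583
0.0695 [ 0.0537 -0.0199  0.0225] 31.6583
0.068 [-0.2135 -0.0357  2.7784] 32.0583
```

View pics/g6.png

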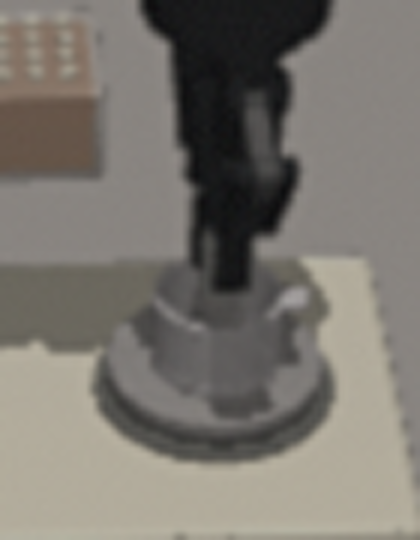

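```bash
python3 - <<'E'
from h import *
o=tx(np.pi+.05); P=lambda z:[.6375,.1287,z]
ctrl.move_straight(P(.0686),o,v=.04); ctrl.pause(.1); print(F(4))
ctrl.move_gripper(.28); ctrl.pause(.2); print(F(4),pose())
ctrl.move_straight(P(.085),o,v=.04); print(F(3))
ctrl.move_straight(P(.17),o,v=.12); print(pose())
snap('wrist','w16');snap('side','side12');snap('scene','scene12')
crop('side12',250,100,340,200,6,'h1');crop('scene12',210,190,310,290,6,'h2')
E
```

```text
[ 0.0394 -0.4116  1.3731]
[ 0.3466 -0.4212  0.3153] (33.05, array([0.6375, 0.1287, 0.0686]), array([ 0.1017,  0.5864,  0.0886,  1.073 , -0.    ,  0.0517]), array([ 0.2578, -0.6925,  1.2406]), 0.2796795433665925)
[-0.0874  0.0747 -0.0831]
(34.5167, array([0.637 , 0.1286, 0.1691]), array([ 0.1017,  0.5453,  0.2817,  1.3087, -0.    ,  0.0517]), array([ 0.9262, -0.9176,  0.1428]), 0.2770222762446256)
```

View pics/h1.png

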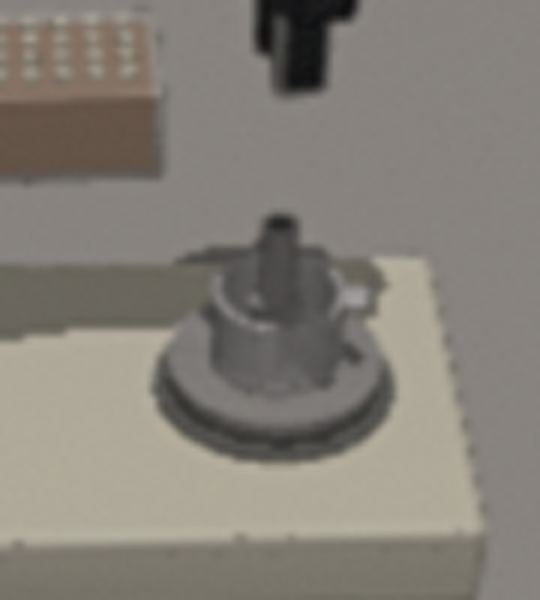

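View pics/h2.png

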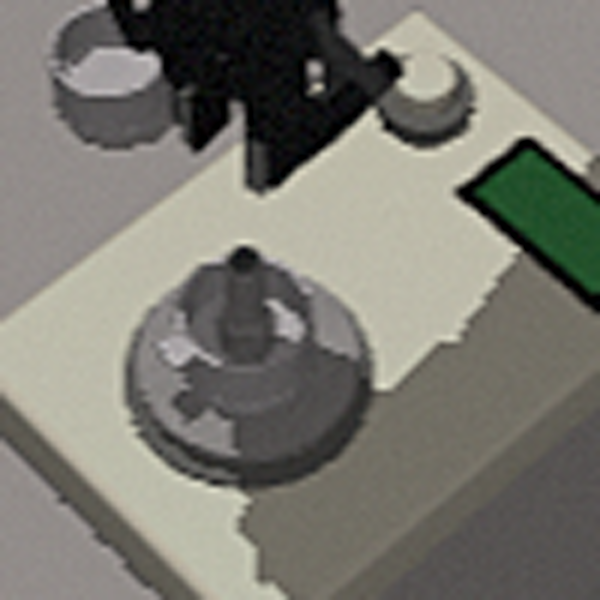

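View pics/w16.png

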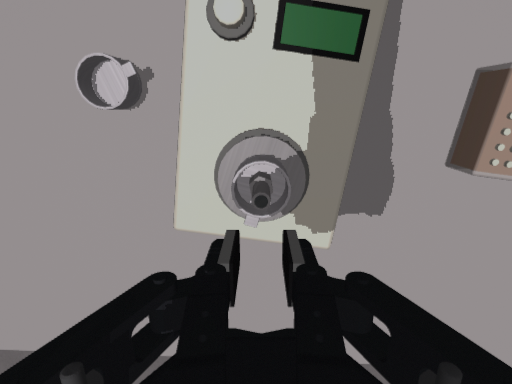

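```bash
python3 - <<'E'
from h import *
ctrl.pause(.3); print(ctrl.job_done(), ctrl.get_obs()['time'])
E
```

```text
the job is handed in; nothing more can be done
the job is handed in; nothing more can be done
```

I've handed the job in, at about 35 s of the 72 s allowed. The cup is home on the pan, the tare key has been pressed, and the fitting stands upright in the cup with the gripper clear.

- **Cup:** I took the rightmost of the three cups and lined it up with the key bar, which I measured at -0.264 rad. It went straight home without needing any turning; the highest force I measured while seating it was about 2.5 N. Three things agree that it is home:
  - It first touched at about 65–66 mm, which is the pan height; riding on the bar it would have touched 5 mm higher.
  - The camera overlays match the home height.
  - The fitting later touched the cup floor where a seated cup would have it.
- **Tare key:** I pressed it after letting go of the cup, up to about 7 N. From the spring data that is roughly 6.5 mm of travel. I didn't read the joint, so the travel is inferred. I didn't touch the key again.
- **Fitting:** I lowered it onto the cup floor in small steps. The highest force reading was about 2.8 N, and I eased off to roughly 1 N extra before letting go.

**What disagreed:** the real fingertips are about 35–39 mm short of the reported TCP. My first attempt at the cup closed on air above it and moved nothing. I measured the offset with the side, scene and wrist cameras and allowed for it from then on.

The last pictures show nothing near the balance out of place; I didn't look again at the vial and collar after lifting the fitting.

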